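# Put the sample tray away and close the chest on its locked stay

## Task

Put the loaded sample tray away: first push it along its rail until its front panel is fully home against the front of the sample chest, then press the locked lid stay at its knee to break it, and gently lower the lid until it is fully shut. Leave the tray home and the other things on the bench where they stand.

Things in the scene. Friction and masses are not known exactly. Their poses are not given: they have to be found in the camera images.
- chest: sample chest, a low dark blue box fixed on the bench, 220 mm deep (its x), 200 wide (its y), open top, rim 103 mm above the bench. Origin: centre of its underside. Its front, where the tray goes in between two posts 140 mm apart that reach the rim, is the face at x = -110 mm and looks along its -x. The lid is hinged at the back (+x); the stay is on the -y side.
- chest_front (a point): on the plane of the chest's front, middle of the opening, 75 mm above the bench; axes as the chest's. Before it, along -x, lies an aluminium loading bed 150 mm wide, 142 long, its top level with the chest's floor 38 mm above the bench, with a steel rail 16 mm wide, 7 high along its centre line.
- tray: loaded sample tray, loose on the bed, 185 mm long (its x), 0.45 to 0.85 kg, a rack of vials 55 mm high. Origin: centre of its underside, 38 mm above the bench; axes as the chest's. Starts 85 to 125 mm out. Home when its front panel's back lies on the chest's front: origin then at x = -23.5 mm in the chest's frame.
- panel (a point): centre of the outer face of the tray's front panel, a light flat plate 160 mm wide, 52 high, 6 thick with a dark mark at its middle; 70 mm above the bench. At x = -116 mm in the chest's frame when home. Only a 38 mm shoe under the tray rides on the rail (1.5 mm play): pushed within 20 mm of the panel's middle it runs with 2 to 7 N, pushed near an end it racks and jams.
- lid (a joint): how far the lid is lowered, rad: 0 = open as found (88 degrees from shut), 1.536 = shut on the rim. Light panel 237 mm from hinge to front edge, 204 wide, 6 thick, 0.5 kg; a 14 mm skirt under its front edge drops before the home tray's panel. Stiff hinge: it stays where left and needs 1 to 5 N near its edge to go down. While the stay is locked it cannot be lowered.
- lid_hinge (a point): middle of the lid's hinge axis, 106 mm above the bench at x = 112 mm in the chest's frame; the axis runs along the chest's y. Axes as the chest's.
- lid_edge (a point): middle of the lid's front edge on its outer face (faces away from the chest's front when open, up when shut), 237 mm from the hinge axis. Its x axis points along the lid to the hinge, its z axis out of the outer face.
- knee (a joint): how far the knee of the folding stay is broken, rad: 0 = locked (at its stop, past centre), 0.17 = dead straight, more = broken and folding towards the hinge (below 0.35 does not count as broken), 3.1 with the lid shut. The stay is two steel links, 102 mm between pivots, 14 wide, standing 79 mm from the chest's centre plane on its -y side. Friction holds it as it is left.
- knee_pad (a point): centre of the outer face of the steel thumb plate on the knee: 22 mm wide (its y), 32 long (its z, along the lower link), 4 thick; 168 mm above the bench when locked. Its x axis is the way to press: towards the hinge and down (34 degrees below level when locked). 3 to 8 N; it passes straight after 9 mm and is well broken after 25 mm.
- stay_foot (a point): pivot of the stay's lower link inside the chest's -y wall, 78 mm above the bench; the knee swings about it, about the chest's y.
- spanner: open-ended spanner 150 mm long lying beside the bed; leave alone
- column: steel chromatography column, a tube 150 mm long with 18 mm square nuts, lying near the bed's end; leave alone
- vial_carton: cardboard carton 100 x 80 x 45 mm beside the chest; leave alone
- beaker: glass beaker, 70 mm across, 90 mm high, beside the chest; origin at the centre of its underside; leave alone
- solvent_bottle: amber glass bottle, 86 mm across, 170 mm high; origin at the centre of its underside; leave alone
- wash_bottle: white wash bottle, 70 mm across, 185 mm high; origin at the centre of its underside; leave alone
- tip_box: grey pipette tip box 120 x 85 x 62 mm; leave alone

How it is judged (in metres and radians):
On the way, in this order (a step that is already met when the one before it is completed fails the run):
1. the tray is fully home: its panel within 3 mm of the chest's front, the lid still up (x of tray in the frame of chest above -0.0265 m and value of joint lid below 0.3 rad), for 0.2 s.
2. the stay is broken at its knee, well past straight (value of joint knee above 0.35 rad), for 0.1 s.
At the end, for the whole second after the job is handed in: the lid is shut (its front edge within 6 mm of resting, 0.025 rad) and still, and the tray is home and at rest: panel within 3 mm of the chest's front and square to it within 0.04 rad (value of joint lid above 1.511 rad and velocity of joint lid below 0.02 rad/s and x of tray in the frame of chest above -0.0265 m and angle between the x axis of tray and the x axis of chest, either way round below 0.04 rad and linear speed of tray below 0.01 m/s); the robot touches nothing.
It fails at once if the lid is slammed or thrown (faster than 2.5 rad/s, 0.6 m/s at its edge) (velocity of joint lid above 2.5 rad/s).
It fails at once if another thing on the bench is moved more than 25 mm (distance of any of spanner, column, vial_carton, beaker, solvent_bottle, wash_bottle, tip_box from where it was at the start of the episode above 0.025 m).
It fails at once if a bottle or the beaker is tipped over (angle between any of beaker, solvent_bottle, wash_bottle's own z axis and vertical above 0.5 rad).
It also fails if it takes over 69 s, if anything falls off the work surface, if the arm or the gripper's body presses on something with over 40 N, if the wrist force passes 120 N, or if a joint passes its speed limit or range.

## Robot

A 6-joint arm with a two-finger parallel gripper is mounted at the origin on the work surface. World frame = base frame: x ahead of the robot, y to its left, z up, the work surface at z = 0. Lengths are in mm, angles in rad, forces in N, time in s.
With the tool pointing down it reaches from about 350 to 1000 mm from the base axis. Payload 7.1 kg.
Tool frame: the origin (TCP) lies midway between the tips of the shut fingers; the grasp point (between the pads) lies 19 mm behind it (r.grip_depth is the distance from the TCP to the grasp point, in mm); z points along the fingers, y is the direction in which the jaws open and shut (so a half turn about z gives the same grasp; the last joint's range is limited). The gripper opens to 85 mm and grips with 20 to 120 N. Pads are 22 mm wide; open, the fingers measure 114 mm over their backs; the gripper's body (76 mm by 85 mm) begins 54 mm behind the grasp point. The pads swing forward as they close: fully open they stand 13 mm farther back than shut.
Start: joints at [-1.284, 0.423, 1.63, -0, 1.089, -0.019], TCP at [188.178, -595.981, 231.319] pointing down, gripper open.
Joint ranges: [-3, 3], [-0.9, 2.11], [0.09, 2.58], [-1.31, 4.45], [0.11, 2.69], [-2.54, 2.54]. Speed limits (rad/s): [2.39, 2.39, 3.01, 3.14, 3.14, 3.14].

## Interface

Orientations are given as a 3x3 rotation matrix whose columns are the frame's x, y, z axes.
In Python, from bench import r gives the robot as it stands.
- The arm moves only by the shell command python3 -m handwheel 'ROWS'. ROWS is JSON, a list of rows, each an object with "fingers": the gripper command: -1 is fully open, 1 is shut, values between are in proportion; "offset": the shift along the tool's x, y, z in cm, a list of three; "turn": the turn about the tool's z in degrees. A call has 1 to 10 rows; each row is the pose to reach, as a shift and turn from the pose commanded when the call began, along the tool's axes at that moment; what a row does not reach only later rows make up. A row lasts 1/8 s, in which the tool goes at most 62.5 mm and 10.7 degrees, less where a joint would pass 70% of its speed; a pose out of reach is approached as far as the arm can. A call with a gripper value outside its range is refused whole. The fingers move at their own pace and stop on an object; the grip force is fixed at half the most. Time passes only in rows, so rows that repeat a pose let the fingers close. It gives the time, the measured TCP pose, the force and the opening at its end, in the units of the state.
- r.observe(): the state, without advancing time (a new reading comes with each control period).
- r.get_image(name): name is "scene" or "top" or "wrist"; returns the picture (480x640x3 uint8, red, green, blue); there is no depth.
- r.get_calibration(name): a dict with "fx", "fy", "cx", "cy" (pixels), "extrinsics" (4x4, takes a point from world to camera coordinates). Camera axes: x right, y up, looking along -z (the intrinsics and any distortion apply to the point x, -y, -z); pixel columns grow to the right and rows downward; lengths in mm; the calibration is good to about 2 mm. A picture is of the moment at which its call begins: read the wrist's pose just before it. get_calibration takes no time and is no camera call; for the wrist camera it gives the pose at the moment of the call.
- r.finish_job(): hands the job in, once; it reports no verdict.
Trained networks look in the newest picture that a camera, given by its name, has taken for a name from the list of things; names that differ only in an ending like _2 or _b are one class to them, and where a whole thing is asked for, a point or a joint stands for the part that bears it (a point fixed in the world has none). Each returns a list of dicts, best first, with "score" (0 to 1); they miss things now and then, are a little off and sometimes report something else, mostly with a low value. They report only what shows in the picture. A call takes as long as a camera call.
- r.look_for(camera, target): "centre" ([x, y, z] in mm, in world coordinates, good to about 4 mm: the middle of the surface that is visible of it).
- r.outline_of(camera, target): "mask" (480x640 bool, what is visible of it).
The state is a dict: "time_s": time; "q": joint angles; "qvel": joint speeds; "joint_efforts": joint torques, N m; "position": TCP position; "eef_rot": TCP orientation; "wrist_force": force on the tool from outside, world axes, zero at the start; "wrist_torque": the same for the moment, N m; "gripper_width": finger opening in mm.
Only numpy, scipy, OpenCV 4.12 (cv2) and the standard library are available. Lean on these libraries where they do the work, as an engineer would, in place of code of your own. Each camera call takes 0.05 s, during which the arm holds its last target. There are 200 camera calls.

## Working session

There is one attempt and no reset: what is moved stays moved. The work goes in short steps, Python scripts to look and compute and a shell command to move; the robot and the scene stay as the last step left them, time stands still between calls to the robot, and variables do not carry over. Pictures are saved under pics/ and viewed, about 8 in all and at most 12, crops included, and the job is handed in when it is done.

```bash
mkdir -p pics; ls; python3 - <<'E'
from bench import r
import cv2,numpy as np
s=r.observe(); print(s['time_s'],s['position'],np.round(s['eef_rot'],3).tolist(),s['gripper_width'])
a=[cv2.cvtColor(r.get_image(c),cv2.COLOR_RGB2BGR) for c in('scene','top')]
cv2.imwrite('pics/scene.png',a[0]);cv2.imwrite('pics/top.png',a[1])
for c in('scene','top'):
  for n in('chest','tray','panel','lid','lid_edge','knee_pad','stay_foot','spanner','column','vial_carton','beaker','solvent_bottle','wash_bottle','tip_box'):
    try:
      d=r.look_for(c,n); print(c,n,[(np.round(x['centre']).tolist(),round(x['score'],2)) for x in d[:2]])
    except Exception as e: print(c,n,e)
E
```

```text
pics
0.0 [ 187.99989527 -595.43506286  230.49629144] [[0.954, 0.301, -0.0], [0.301, -0.954, 0.002], [0.0, -0.002, -1.0]] 85.62186865919301
scene chest [([509.0, 226.0, 101.0], 0.71)]
scene tray [([539.0, -39.0, 83.0], 0.61)]
scene panel [([539.0, -35.0, 80.0], 0.84), ([497.0, 238.0, 238.0], 0.33)]
scene lid [([501.0, 238.0, 239.0], 0.78), ([318.0, 137.0, 44.0], 0.72)]
scene lid_edge [([495.0, 243.0, 242.0], 0.87), ([671.0, -406.0, 95.0], 0.59)]
scene knee_pad [([585.0, 162.0, 165.0], 0.6)]
scene stay_foot [([511.0, 226.0, 101.0], 0.9)]
scene spanner [([670.0, -18.0, 4.0], 0.59)]
scene column [([413.0, -133.0, 10.0], 0.76)]
scene vial_carton [([320.0, 138.0, 43.0], 0.88)]
scene beaker [([681.0, 167.0, 61.0], 0.76), ([514.0, 221.0, 98.0], 0.26)]
scene solvent_bottle [([411.0, -447.0, 95.0], 0.73), ([518.0, 222.0, 101.0], 0.39)]
scene wash_bottle [([669.0, -407.0, 96.0], 0.81)]
scene tip_box [([551.0, 464.0, 56.0], 0.98)]
top chest [([506.0, 159.0, 39.0], 0.87)]
top tray [([664.0, -6.0, 10.0], 0.72), ([514.0, -1.0, 78.0], 0.56)]
top panel [([519.0, -3.0, 74.0], 0.77)]
top lid [([485.0, 231.0, 341.0], 0.79)]
top lid_edge [([479.0, 233.0, 340.0], 0.96)]
top knee_pad [([574.0, 167.0, 171.0], 0.46)]
top stay_foot [([501.0, 157.0, 43.0], 0.91)]
top spanner [([665.0, -9.0, 8.0], 0.76)]
top column [([407.0, -92.0, 18.0], 0.63)]
top vial_carton [([328.0, 154.0, 43.0], 0.69), ([407.0, -98.0, 18.0], 0.36)]
top beaker [([685.0, 186.0, 40.0], 0.64)]
top solvent_bottle [([377.0, -422.0, 116.0], 0.7)]
top wash_bottle [([630.0, -380.0, 121.0], 0.71), ([576.0, 165.0, 172.0], 0.15)]
top tip_box [([537.0, 485.0, 58.0], 0.84)]
```

View pics/scene.png

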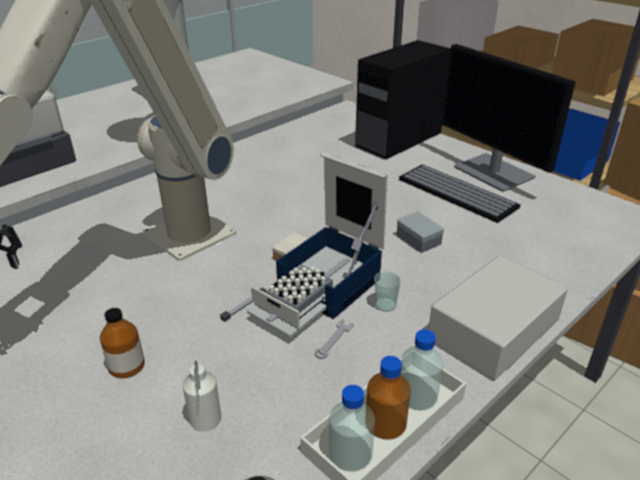

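View pics/top.png

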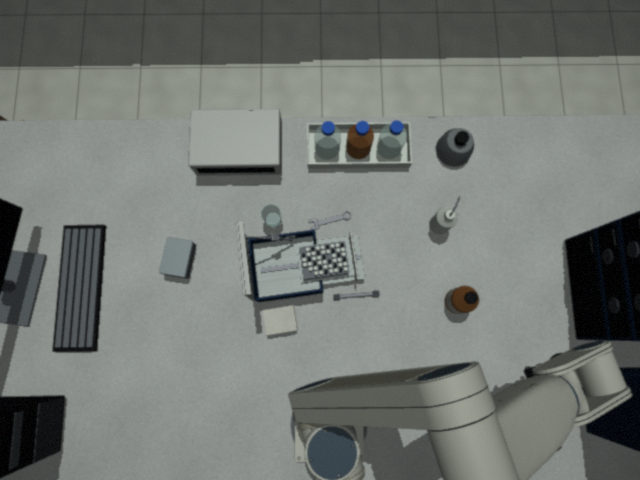

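The scene view shows the chest near (330,270) with the lid up behind it, the tray out toward (270,300), the beaker at (387,292) and the spanner at (335,340). In the top view the chest is at (285,265), the panel at about (357,260), and chest +x points left (world +y). I'll take zoomed crops next to get its pose.

```bash
python3 - <<'E'
import cv2
a=cv2.imread('pics/top.png')[205:325,225:385]; b=cv2.imread('pics/scene.png')[150:345,215:415]
cv2.imwrite('pics/topc.png',cv2.resize(a,None,fx=5,fy=5,interpolation=cv2.INTER_CUBIC))
cv2.imwrite('pics/scenec.png',cv2.resize(b,None,fx=3,fy=3,interpolation=cv2.INTER_CUBIC))
E
```

```text
(no output)
```

View pics/topc.png

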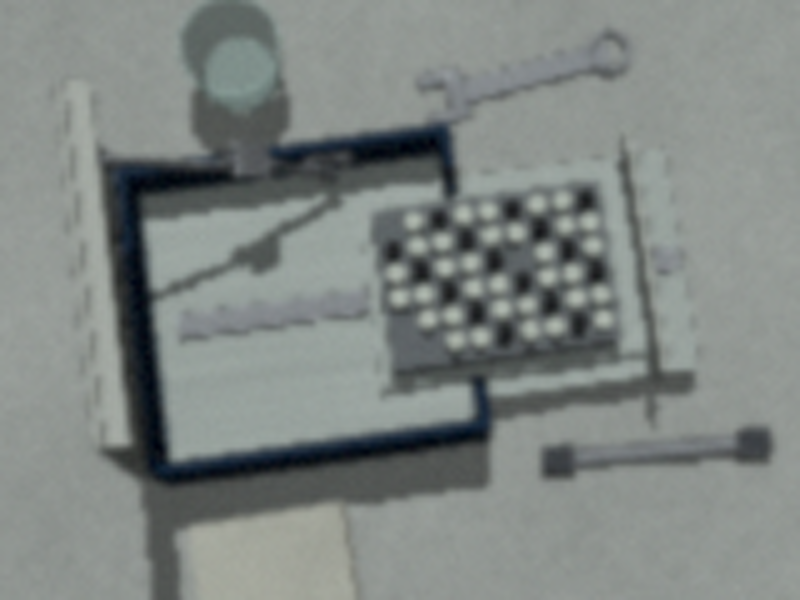

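View pics/scenec.png

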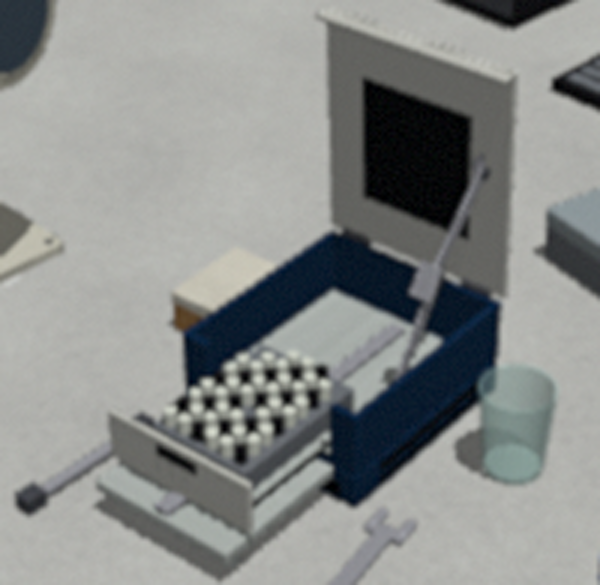

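The crops show the rim corners in top-crop pixels at (446,127), (490,435), (152,480) and (112,168), with the panel's top edge from (622,135) to (652,425). In the scene crop the pad is at (427,280), the front -y rim corner at about (353,412), the mark at (177,458) and the lid top corners at (318,14) and (515,78).

```bash
cat > h.py <<'E'
import numpy as np
from bench import r
from scipy.optimize import least_squares
def proj(c,p):
    K=r.get_calibration(c); p=np.atleast_2d(p)
    q=np.c_[p,np.ones(len(p))]@np.array(K['extrinsics']).T
    return np.c_[K['fx']*q[:,0]/-q[:,2]+K['cx'],-K['fy']*q[:,1]/-q[:,2]+K['cy']]
def cw(v,p):  # chest->world
    c,s=np.cos(v[2]),np.sin(v[2]); p=np.atleast_2d(p)
    return np.c_[v[0]+c*p[:,0]-s*p[:,1],v[1]+s*p[:,0]+c*p[:,1],p[:,2]]
E
python3 - <<'E'
from h import *
T=np.array([[446,127],[490,435],[152,480],[112,168]])/5+[225,205]
Tp=np.array([[-110,-100,103],[-110,100,103],[110,100,103],[110,-100,103]])
S=np.array([[353,412],[186,335],[498,303],[335,235],[318,14],[515,78]])/3+[215,150]
cs,sn=np.cos(np.radians(88)),np.sin(np.radians(88))
Sp=np.array([[-110,-100,103],[-110,100,103],[110,-100,103],[110,100,103],[112-237*cs,102,106+237*sn],[112-237*cs,-102,106+237*sn]])
f=lambda v:np.r_[(proj('top',cw(v,Tp))-T).ravel(),(proj('scene',cw(v,Sp))-S).ravel()]
o=least_squares(f,[510,160,1.6],loss='soft_l1'); v=o.x
print(v,np.degrees(v[2])); print(np.round(f(v).reshape(-1,2),1).tolist())
ft=lambda v:f(v)[:8]; print('top only',least_squares(ft,v).x); print('scene only',least_squares(lambda v:f(v)[8:],v).x)
# tray: out distance from panel top corners & mark
P=np.array([[622,135],[652,425]])/5+[225,205]
for d in (85,95,105,115,125):
  pp=cw(v,np.array([[-113-d,-80,96],[-113-d,80,96]])); print(d,np.round(proj('top',pp)-P,1).tolist(), np.round(proj('scene',cw(v,[-116-d,0,70]))-(np.array([177,458])/3+[215,150]),1).tolist())
np.save('v.npy',v)
print('panel',cw(v,[-221,0,70]),'home',cw(v,[-116,0,70]))
s=r.observe();print(s['position'])
E
```

```text
[500.95475113 131.70756448   1.69440366] 97.08217846176417
[[0.8, -1.3], [0.6, -1.5], [-1.3, -0.8], [-0.2, -0.4], [-0.1, 1.9], [-2.9, -1.4], [0.4, -1.1], [-2.1, -2.7], [1.5, -2.9], [-0.9, -2.3]]
top only [497.78966119 131.5631827    1.69347479]
scene only [506.15570328 129.04116629   1.69663097]
85 [[-6.7, -0.2], [-5.3, -9.4]] [[5.6, -1.1]]
95 [[-3.6, -0.6], [-2.2, -9.8]] [[3.0, 0.9]]
105 [[-0.6, -1.0], [0.9, -10.3]] [[0.3, 2.9]]
115 [[2.4, -1.4], [4.0, -10.7]] [[-2.4, 4.9]]
125 [[5.5, -1.8], [7.1, -11.1]] [[-5.1, 7.0]]
panel [[528.20246244 -87.60627965  70.        ]] home [[515.25671725  16.59260557  70.        ]]
[ 188.17619045 -595.98268982  231.32941741]
```

```bash
cat >> h.py <<'E'
def goto(x,y,z,v=None):  # target TCP in chest frame (mm) -> tool offset cm, turn deg to align tool x with chest x
    v=np.load('v.npy') if v is None else v
    s=r.observe(); R=np.array(s['eef_rot']); w=cw(v,[x,y,z])[0]
    d=R.T@(w-s['position'])/10
    yaw=np.arctan2(R[1,0],R[0,0]); t=-np.degrees((v[2]-yaw+np.pi)%(2*np.pi)-np.pi)
    print('to',np.round(w),'offset cm',np.round(d,2),'turn',round(t,1),'now chest',np.round(here(v),1),'F',np.round(s['wrist_force'],1),'t',round(s['time_s'],2),'w',round(s['gripper_width'],1))
def here(v=None):
    v=np.load('v.npy') if v is None else v
    p=np.array(r.observe()['position']); c,s=np.cos(v[2]),np.sin(v[2]); e=p[:2]-v[:2]
    return np.array([c*e[0]+s*e[1],-s*e[0]+c*e[1],p[2]])
E
python3 -c "
from h import *
goto(-265,0,230); print(r.observe()['q'])"
```

```text
to [ 534. -131.  230.] offset cm [ 46.93 -33.92   0.13] turn -79.6 now chest [-683.6  400.1  231.3] F [ 0.  -0.5 -0.5] t 1.5 w 85.4
[-1.28400673e+00  4.23079115e-01  1.62990684e+00  8.45527594e-06
  1.08859008e+00 -1.90072723e-02]
```

```bash
python3 -m handwheel '[{"fingers":1,"offset":[47,-34,0],"turn":-79.6},{"fingers":1,"offset":[47,-34,0],"turn":-79.6},{"fingers":1,"offset":[47,-34,0],"turn":-79.6},{"fingers":1,"offset":[47,-34,0],"turn":-79.6},{"fingers":1,"offset":[47,-34,0],"turn":-79.6},{"fingers":1,"offset":[47,-34,0],"turn":-79.6},{"fingers":1,"offset":[47,-34,0],"turn":-79.6},{"fingers":1,"offset":[47,-34,0],"turn":-79.6},{"fingers":1,"offset":[47,-34,0],"turn":-79.6},{"fingers":1,"offset":[47,-34,0],"turn":-79.6}]'
python3 - <<'E'
from h import *
import cv2
goto(-265,0,65); print(r.observe()['q'])
im=r.get_image('wrist'); cv2.imwrite('pics/w1.png',cv2.cvtColor(im,cv2.COLOR_RGB2BGR))
v=np.load('v.npy')
for n in('panel','chest','knee_pad','lid_edge'): print(n,[(np.round(x['centre']).tolist(),round(x['score'],2)) for x in r.look_for('wrist',n)[:2]])
print(np.round(proj('wrist',cw(v,[[-110,-100,103],[-110,100,103],[-110,-70,103],[-110,70,103],[-219,0,96]]))).tolist())
E
```

```text
time_s: 2.75
position: [535.8, -127.6, 231.5]
eef_rot: [[-0.128, 0.992, 0.001], [0.992, 0.128, 0.0], [-0.0, 0.001, -1.0]]
wrist_force: [-0.0, -0.8, -0.1]
gripper_width: 0.3
to [ 534. -131.   65.] offset cm [-0.34 -0.27 16.65] turn 0.2 now chest [-261.6   -2.6  231.5] F [-0.  -0.8 -0.1] t 2.75 w 0.3
[-2.55509038e-01  3.14233383e-01  1.79573066e+00  3.84012012e-04
  1.03081018e+00 -3.83638259e-01]
panel [([666.0, -4.0, 9.0], 0.5)]
chest [([532.0, -27.0, 40.0], 0.9)]
knee_pad [([537.0, -26.0, 37.0], 0.21)]
lid_edge []
[[477.0, -10.0], [159.0, -10.0], [429.0, -10.0], [207.0, -10.0], [318.0, 165.0]]
```

View pics/w1.png

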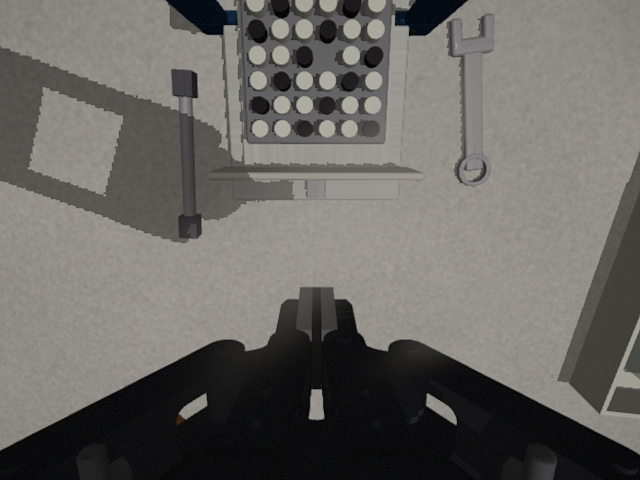

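The panel's top edge runs from (210,173) to (424,173). Its middle is at 317, in line with the shut fingers, and it sits square. The path is clear, so I go down and push.

```bash
python3 -m handwheel '[{"fingers":1,"offset":[0,-0.2,6],"turn":0},{"fingers":1,"offset":[0,-0.2,12],"turn":0},{"fingers":1,"offset":[0,-0.2,16.6],"turn":0},{"fingers":1,"offset":[0,-0.2,16.6],"turn":0},{"fingers":1,"offset":[1.2,-0.2,16.6],"turn":0},{"fingers":1,"offset":[2.4,-0.2,16.6],"turn":0},{"fingers":1,"offset":[3.6,-0.2,16.6],"turn":0},{"fingers":1,"offset":[4.8,-0.2,16.6],"turn":0},{"fingers":1,"offset":[6,-0.2,16.6],"turn":0}]'
python3 -c "
from h import *
goto(-127,0,65)"
```

```text
time_s: 4.12
position: [525.1, -70.2, 66.0]
eef_rot: [[-0.124, 0.992, 0.001], [0.992, 0.124, -0.0], [-0.001, 0.001, -1.0]]
wrist_force: [0.9, -3.7, 2.2]
gripper_width: 0.1
to [517.   6.  65.] offset cm [7.63 0.1  0.09] turn 0.1 now chest [-203.3    1.    66. ] F [ 0.9 -3.7  2.2] t 4.12 w 0.1
```

Running at about 4 N. I keep going and slow down near home.

```bash
python3 -m handwheel '[{"fingers":1,"offset":[1.2,0.1,0],"turn":0},{"fingers":1,"offset":[2.4,0.1,0],"turn":0},{"fingers":1,"offset":[3.6,0.1,0],"turn":0},{"fingers":1,"offset":[4.8,0.1,0],"turn":0},{"fingers":1,"offset":[6,0.1,0],"turn":0},{"fingers":1,"offset":[6.6,0.1,0],"turn":0},{"fingers":1,"offset":[6.6,0.1,0],"turn":0}]'
python3 -c "
from h import *
goto(-127,0,65)"; python3 -m handwheel '[{"fingers":1,"offset":[0.3,0,0],"turn":0},{"fingers":1,"offset":[0.6,0,0],"turn":0},{"fingers":1,"offset":[0.8,0,0],"turn":0}]'
```

```text
time_s: 5.0
position: [516.8, -4.5, 65.0]
eef_rot: [[-0.125, 0.992, -0.001], [0.992, 0.125, 0.001], [0.001, -0.001, -1.0]]
wrist_force: [-0.1, -0.9, -0.2]
gripper_width: -0.4
to [517.   6.  65.] offset cm [1.02 0.11 0.  ] turn 0.1 now chest [-137.2    1.1   65. ] F [-0.1 -0.9 -0.2] t 5.0 w -0.4
time_s: 5.38
position: [516.2, 2.6, 65.2]
eef_rot: [[-0.124, 0.992, -0.0], [0.992, 0.124, -0.0], [0.0, -0.0, -1.0]]
wrist_force: [-0.7, -2.6, -1.4]
gripper_width: -0.2
```

```bash
for i in 1; do python3 -m handwheel '[{"fingers":1,"offset":[0.2,0,0],"turn":0},{"fingers":1,"offset":[0.3,0,0],"turn":0}]'; done; python3 -m handwheel '[{"fingers":1,"offset":[0.2,0,0],"turn":0},{"fingers":1,"offset":[0.3,0,0],"turn":0}]'
```

```text
time_s: 5.62
position: [516.0, 5.6, 65.3]
eef_rot: [[-0.124, 0.992, -0.0], [0.992, 0.124, -0.0], [0.0, -0.0, -1.0]]
wrist_force: [0.3, -1.6, -1.2]
gripper_width: -0.1
time_s: 5.88
position: [515.9, 6.9, 65.3]
eef_rot: [[-0.125, 0.992, 0.0], [0.992, 0.125, -0.003], [-0.003, 0.0, -1.0]]
wrist_force: [1.9, -19.3, -3.5]
gripper_width: 0.2
```

Firm stop at 19 N, where home was predicted (fingers at x = -126, plus half their width, gives the panel at about -116). I back off, rise, and go toward the knee.

```bash
python3 -m handwheel '[{"fingers":1,"offset":[0,0,0],"turn":0},{"fingers":1,"offset":[-2,0,0],"turn":0},{"fingers":1,"offset":[-4,0,0],"turn":0},{"fingers":1,"offset":[-4,0,-6],"turn":0},{"fingers":1,"offset":[-4,3,-12],"turn":0},{"fingers":1,"offset":[-2,7.9,-18],"turn":0},{"fingers":1,"offset":[0,7.9,-19.5],"turn":0},{"fingers":1,"offset":[0,7.9,-19.5],"turn":0},{"fingers":1,"offset":[0,7.9,-19.5],"turn":0}]'
python3 - <<'E'
from h import *
import cv2
v=np.load('v.npy')
for c in('wrist','scene','top'):
  im=r.get_image(c); cv2.imwrite('pics/k_%s.png'%c,cv2.cvtColor(im,cv2.COLOR_RGB2BGR))
  for n in('knee_pad','panel'): print(c,n,[(np.round(x['centre']).tolist(),round(x['score'],2)) for x in r.look_for(c,n)[:2]])
  print(np.round(proj(c,cw(v,[[23,-79,168],[-113,-80,96],[-113,80,96]]))).tolist())
goto(0,-79,200)
E
```

```text
time_s: 7.0
position: [593.0, 18.4, 259.4]
eef_rot: [[-0.124, 0.992, -0.002], [0.992, 0.124, -0.0], [0.0, -0.002, -1.0]]
wrist_force: [-0.3, 1.1, -0.0]
gripper_width: -0.1
wrist knee_pad [([584.0, 153.0, 159.0], 0.64)]
wrist panel [([510.0, 103.0, 82.0], 0.79)]
[[321.0, -18.0], [321.0, 205.0], [127.0, 205.0]]
scene knee_pad [([585.0, 163.0, 168.0], 0.57), ([520.0, 246.0, 240.0], 0.23)]
scene panel [([526.0, 68.0, 85.0], 0.64)]
[[357.0, 242.0], [326.0, 289.0], [279.0, 266.0]]
top knee_pad [([498.0, 152.0, 75.0], 0.59)]
top panel [([500.0, 152.0, 81.0], 0.9), ([685.0, 189.0, 44.0], 0.62)]
[[273.0, 237.0], [317.0, 235.0], [324.0, 284.0]]
to [579. 141. 200.] offset cm [12.42  0.08  6.  ] turn 0.0 now chest [-124.2  -78.2  260. ] F [ 0.   0.3 -0.5] t 7.45 w 0.4
```

View pics/k_wrist.png

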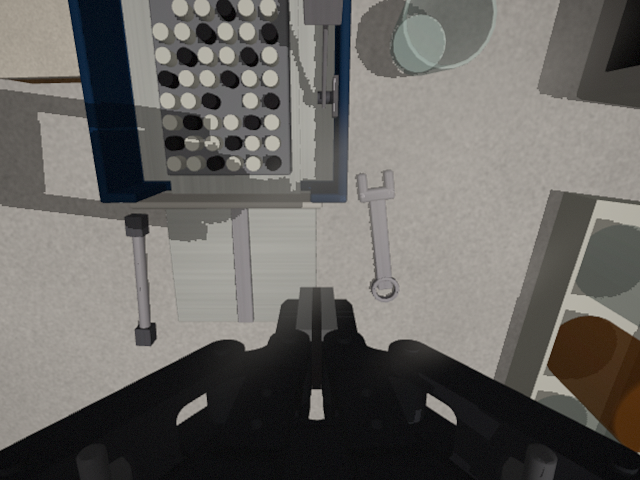

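The tray panel sits flush along the chest front (row ~203). The pad shows at the top edge (304–341, rows 0–23), laterally in line with the fingers (x≈321).

```bash
python3 - <<'E'
from h import *
v=np.load('v.npy')
for x in (13,18,23,28,33):
  print(x,np.round(proj('wrist',cw(v,[[x-9,-79-11,168-13.3],[x-9,-79+11,168-13.3]]))).tolist())
for w in ([584,153,159],[585,163,168],[574,167,171],[585,162,165]):
  e=np.array(w[:2])-v[:2];c,s=np.cos(v[2]),np.sin(v[2]);print(np.round([c*e[0]+s*e[1],-s*e[0]+c*e[1],w[2]]))
E
```

```text
13 [[337.0, 28.0], [300.0, 28.0]]
18 [[337.0, 19.0], [300.0, 19.0]]
23 [[337.0, 9.0], [300.0, 9.0]]
28 [[338.0, -1.0], [300.0, -1.0]]
33 [[338.0, -10.0], [300.0, -10.0]]
[ 11. -85. 159.]
[ 21. -87. 168.]
[ 26. -77. 171.]
[ 20. -87. 165.]
```

```bash
python3 -m handwheel '[{"fingers":1,"offset":[5,0.28,3],"turn":0},{"fingers":1,"offset":[9,0.28,5],"turn":0},{"fingers":1,"offset":[11,0.28,7.8],"turn":0},{"fingers":1,"offset":[11,0.28,7.8],"turn":0},{"fingers":1,"offset":[11,0.28,7.8],"turn":0}]'
python3 - <<'E'
from h import *
import cv2
v=np.load('v.npy')
im=r.get_image('wrist'); cv2.imwrite('pics/k2.png',cv2.cvtColor(im,cv2.COLOR_RGB2BGR))
im=r.get_image('scene'); cv2.imwrite('pics/k2s.png',cv2.resize(cv2.cvtColor(im,cv2.COLOR_RGB2BGR)[130:340,230:430],None,fx=2.8,fy=2.8,interpolation=cv2.INTER_CUBIC))
a=cv2.imread('pics/k2.png');b=cv2.imread('pics/k2s.png');a=cv2.resize(a[:,160:480],None,fx=1,fy=1);b=cv2.resize(b,(457,480))
cv2.imwrite('pics/k2b.png',np.hstack([a,b]))
goto(7,-81,168)
E
```

```text
time_s: 8.07
position: [583.8, 127.4, 182.9]
eef_rot: [[-0.124, 0.992, 0.001], [0.992, 0.124, -0.0], [-0.0, 0.001, -1.0]]
wrist_force: [-0.4, 0.0, 0.1]
gripper_width: -0.3
to [580. 149. 168.] offset cm [ 2.18 -0.1   1.55] turn -0.0 now chest [-14.8 -82.  183.5] F [-0.9 -0.1 -0.4] t 8.18 w -0.4
```

View pics/k2b.png

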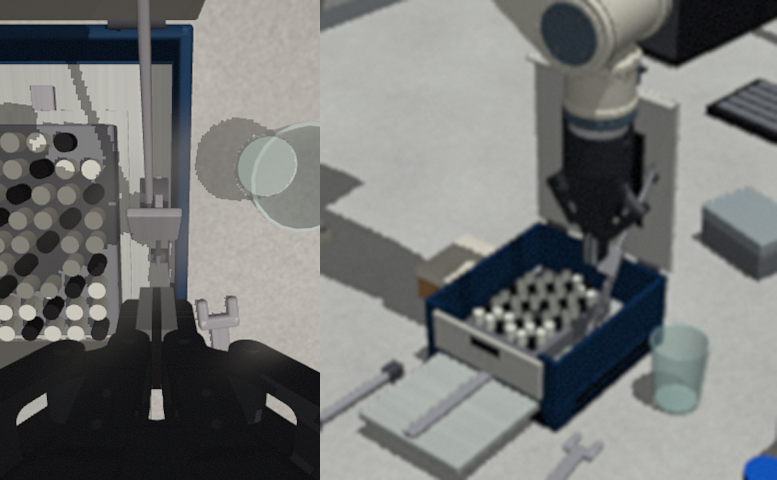

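The pad is at (128–181, 208–243) in the left half with its middle at 154, and the fingers are at 157, so they line up. I press along the knee's arc.

```bash
python3 -m handwheel '[{"fingers":1,"offset":[1.1,-0.1,0.8],"turn":0},{"fingers":1,"offset":[2.2,-0.1,1.55],"turn":0},{"fingers":1,"offset":[2.6,-0.1,1.8],"turn":0},{"fingers":1,"offset":[3.05,-0.1,2.1],"turn":0}]'
python3 -m handwheel '[{"fingers":1,"offset":[0.4,0,0.3],"turn":0},{"fingers":1,"offset":[0.8,0,0.6],"turn":0}]'
python3 -c "
from h import *
goto(23.9,-81,156.5);goto(31.4,-81,149.5)"
```

```text
time_s: 8.68
position: [578.4, 158.4, 161.3]
eef_rot: [[-0.124, 0.992, 0.0], [0.992, 0.124, -0.0], [-0.0, 0.0, -1.0]]
wrist_force: [-0.3, 0.0, 2.5]
gripper_width: -0.0
time_s: 8.93
position: [577.6, 166.1, 155.5]
eef_rot: [[-0.124, 0.992, 0.0], [0.992, 0.124, -0.0], [-0.0, 0.0, -1.0]]
wrist_force: [-1.1, -2.6, 5.7]
gripper_width: -0.2
to [578. 165. 156.] offset cm [-0.08  0.07 -0.1 ] turn 0.0 now chest [ 24.7 -80.3 155.5] F [-1.1 -2.6  5.7] t 8.93 w -0.2
to [577. 173. 150.] offset cm [0.67 0.08 0.6 ] turn 0.0 now chest [ 24.7 -80.3 155.5] F [-1.1 -2.6  5.7] t 8.93 w -0.2
```

```bash
python3 -m handwheel '[{"fingers":1,"offset":[0.4,0,0.3],"turn":0},{"fingers":1,"offset":[0.7,0,0.6],"turn":0},{"fingers":1,"offset":[1.05,0,1],"turn":0},{"fingers":1,"offset":[1.4,0,1.4],"turn":0}]'
python3 - <<'E'
from h import *
import cv2
goto(45,-81,134)
im=r.get_image('wrist'); a=cv2.cvtColor(im,cv2.COLOR_RGB2BGR)[:,160:480]
im=r.get_image('scene'); b=cv2.resize(cv2.cvtColor(im,cv2.COLOR_RGB2BGR)[130:340,230:430],(457,480),interpolation=cv2.INTER_CUBIC)
cv2.imwrite('pics/k3b.png',np.hstack([a,b]))
E
```

```text
time_s: 9.43
position: [577.1, 175.2, 147.4]
eef_rot: [[-0.123, 0.992, 0.002], [0.992, 0.123, -0.005], [-0.005, 0.001, -1.0]]
wrist_force: [-18.9, -54.8, 81.2]
gripper_width: -0.1
to [576. 186. 134.] offset cm [1.13 0.   1.34] turn -0.0 now chest [ 33.8 -80.9 147.4] F [-18.9 -54.8  81.2] t 9.43 w -0.1
```

View pics/k3b.png

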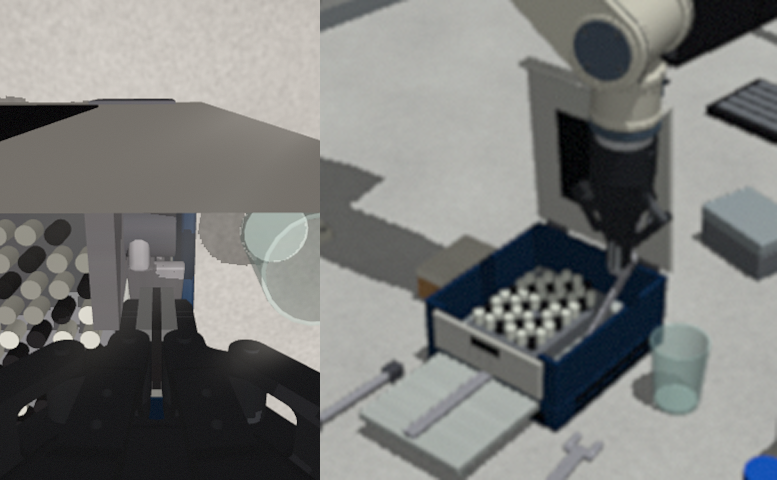

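The force jumped to about 100 N (the lid or knee is loaded against the tool), so I back off right away.

```bash
python3 -m handwheel '[{"fingers":1,"offset":[-0.8,0,-0.8],"turn":0},{"fingers":1,"offset":[-1.6,0,-1.6],"turn":0}]'
python3 -m handwheel '[{"fingers":1,"offset":[-3,0,-2],"turn":0},{"fingers":1,"offset":[-6,0,-5],"turn":0},{"fingers":1,"offset":[-10,0,-9],"turn":0},{"fingers":1,"offset":[-13,0,-12],"turn":0},{"fingers":1,"offset":[-13,0,-12],"turn":0}]'
python3 - <<'E'
from h import *
import cv2
goto(150,0,400)
im=r.get_image('wrist'); a=cv2.cvtColor(im,cv2.COLOR_RGB2BGR)[:,160:480]
im=r.get_image('scene'); b=cv2.resize(cv2.cvtColor(im,cv2.COLOR_RGB2BGR)[130:340,230:430],(457,480),interpolation=cv2.INTER_CUBIC)
cv2.imwrite('pics/k4b.png',np.hstack([a,b]))
for c in ('scene','top'):
  r.get_image(c)
  for n in('lid_edge','knee_pad'): print(c,n,[(np.round(x['centre']).tolist(),round(x['score'],2)) for x in r.look_for(c,n)[:2]])
E
```

```text
time_s: 9.78
position: [577.5, 163.6, 157.5]
eef_rot: [[-0.124, 0.992, -0.0], [0.992, 0.124, 0.0], [0.0, -0.0, -1.0]]
wrist_force: [0.5, -0.1, 0.1]
gripper_width: 0.1
time_s: 10.4
position: [595.3, 33.5, 279.4]
eef_rot: [[-0.122, 0.993, 0.004], [0.993, 0.122, 0.0], [-0.0, 0.004, -1.0]]
wrist_force: [1.0, 0.5, -0.7]
gripper_width: -0.0
to [482. 281. 400.] offset cm [ 25.89  -8.14 -12.11] turn -0.1 now chest [-109.1  -81.5  279.4] F [ 1.   0.5 -0.7] t 10.4 w -0.0
scene lid_edge [([529.0, 237.0, 233.0], 0.67)]
scene knee_pad [([580.0, 185.0, 151.0], 0.83), ([532.0, 232.0, 230.0], 0.26)]
top lid_edge [([484.0, 216.0, 339.0], 0.68)]
top knee_pad [([574.0, 191.0, 147.0], 0.64)]
```

View pics/k4b.png

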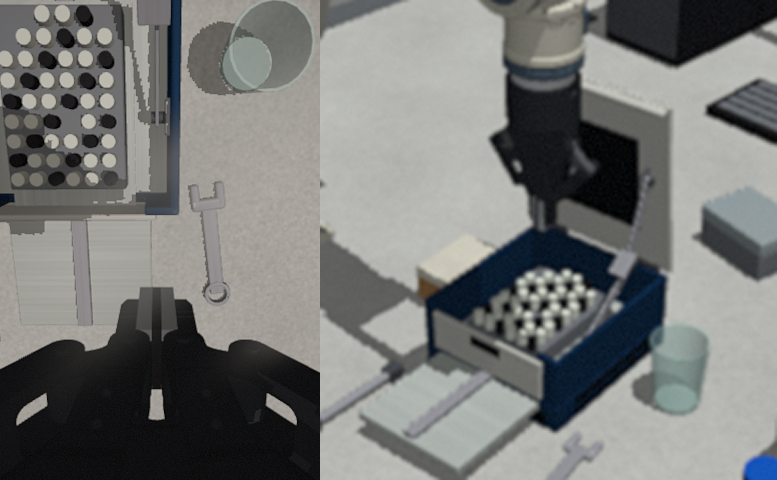

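The knee is broken. The pad moved from about (580,165,168) to (577,188,149), and the stay folds toward the hinge. Next I go up and over, behind the lid.

```bash
python3 -m handwheel '[{"fingers":1,"offset":[0,-3,-6],"turn":0},{"fingers":1,"offset":[0,-6,-12],"turn":0},{"fingers":1,"offset":[4,-8.1,-14.5],"turn":0},{"fingers":1,"offset":[10,-8.1,-14.5],"turn":0},{"fingers":1,"offset":[16,-8.1,-14.5],"turn":0},{"fingers":1,"offset":[22,-8.1,-14.5],"turn":0},{"fingers":1,"offset":[27,-8.1,-14.5],"turn":0},{"fingers":1,"offset":[27,-8.1,-14.5],"turn":0},{"fingers":1,"offset":[27,-8.1,-14.5],"turn":0}]'
python3 - <<'E'
from h import *
import cv2
goto(160,0,300)
im=r.get_image('scene');cv2.imwrite('pics/l1.png',cv2.cvtColor(im,cv2.COLOR_RGB2BGR)[60:330,170:470])
H=np.array([112,106])
for c in ('scene','top'):
  r.get_image(c)
  for n in('lid_edge',): print(c,n,[(np.round(x['centre']).tolist(),round(x['score'],2)) for x in r.look_for(c,n)[:2]])
E
```

```text
time_s: 11.92
position: [479.6, 292.8, 421.8]
eef_rot: [[-0.125, 0.992, -0.001], [0.992, 0.125, -0.001], [-0.001, -0.001, -1.0]]
wrist_force: [0.1, 0.1, -0.4]
gripper_width: -0.2
to [481. 290. 300.] offset cm [-0.24  0.14 12.18] turn 0.1 now chest [162.5   1.3 421.8] F [ 0.1  0.1 -0.4] t 11.93 w -0.2
scene lid_edge [([497.0, 232.0, 238.0], 0.82), ([684.0, 166.0, 65.0], 0.53)]
top lid_edge [([486.0, 211.0, 339.0], 0.83), ([505.0, 110.0, 77.0], 0.44)]
```

```bash
python3 -m handwheel '[{"fingers":1,"offset":[0,0,6],"turn":0},{"fingers":1,"offset":[0,0,11.7],"turn":0},{"fingers":1,"offset":[-2,0,11.7],"turn":0},{"fingers":1,"offset":[-4,0,11.7],"turn":0},{"fingers":1,"offset":[-5,0,11.7],"turn":0},{"fingers":1,"offset":[-6,0,11.7],"turn":0},{"fingers":1,"offset":[-7,0,11.8],"turn":0},{"fingers":1,"offset":[-8,0,12],"turn":0}]'
python3 -c "
from h import *
goto(64,0,297)"
```

```text
time_s: 13.18
position: [490.7, 213.4, 303.3]
eef_rot: [[-0.124, 0.992, 0.002], [0.992, 0.124, 0.001], [0.001, 0.002, -1.0]]
wrist_force: [0.7, 3.8, 4.7]
gripper_width: -0.2
to [493. 195. 297.] offset cm [-1.84  0.01  0.63] turn 0.1 now chest [8.240e+01 1.000e-01 3.033e+02] F [0.7 3.8 4.7] t 13.18 w -0.2
```

```bash
python3 -m handwheel '[{"fingers":1,"offset":[-0.9,0,0.3],"turn":0},{"fingers":1,"offset":[-1.85,0,0.65],"turn":0},{"fingers":1,"offset":[-2.8,0,0.95],"turn":0},{"fingers":1,"offset":[-3.75,0,1.35],"turn":0},{"fingers":1,"offset":[-4.65,0,1.75],"turn":0}]'
python3 -m handwheel '[{"fingers":1,"offset":[-0.9,0,0.45],"turn":0},{"fingers":1,"offset":[-1.75,0,0.95],"turn":0},{"fingers":1,"offset":[-2.6,0,1.45],"turn":0},{"fingers":1,"offset":[-3.4,0,2.05],"turn":0},{"fingers":1,"offset":[-4.2,0,2.65],"turn":0}]'
python3 - <<'E'
from h import *
import cv2
goto(-34,0,230)
im=r.get_image('scene');cv2.imwrite('pics/l2.png',cv2.resize(cv2.cvtColor(im,cv2.COLOR_RGB2BGR)[100:340,200:440],(600,600)))
E
```

```text
time_s: 13.8
position: [495.6, 166.5, 284.4]
eef_rot: [[-0.124, 0.992, -0.0], [0.992, 0.124, -0.0], [-0.0, -0.0, -1.0]]
wrist_force: [0.2, 3.1, 1.6]
gripper_width: 0.1
time_s: 14.42
position: [500.6, 125.1, 257.7]
eef_rot: [[-0.124, 0.992, -0.001], [0.992, 0.124, -0.0], [0.0, -0.001, -1.0]]
wrist_force: [0.5, 2.9, 0.8]
gripper_width: -0.1
to [505.  98. 230.] offset cm [-2.74  0.11  2.77] turn 0.0 now chest [ -6.6   1.1 257.7] F [0.5 2.9 0.8] t 14.43 w -0.1
```

View pics/l2.png

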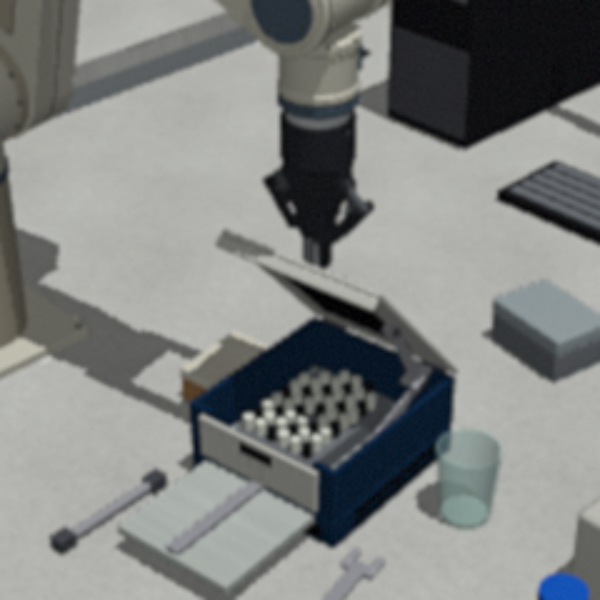

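The lid is about half down, with the fingers on its outer face near (318,262) and the stay folding. I continue along the arc.

```bash
python3 -m handwheel '[{"fingers":1,"offset":[-0.7,0,0.55],"turn":0},{"fingers":1,"offset":[-1.4,0,1.25],"turn":0},{"fingers":1,"offset":[-2.05,0,1.95],"turn":0},{"fingers":1,"offset":[-2.7,0,2.75],"turn":0},{"fingers":1,"offset":[-3.3,0,3.55],"turn":0},{"fingers":1,"offset":[-3.85,0,4.35],"turn":0},{"fingers":1,"offset":[-4.4,0,5.2],"turn":0},{"fingers":1,"offset":[-4.85,0,6.05],"turn":0}]'
python3 -c "
from h import *
goto(-70,0,159.5)"
```

```text
time_s: 15.48
position: [507.0, 77.1, 197.2]
eef_rot: [[-0.124, 0.992, 0.0], [0.992, 0.124, -0.0], [-0.0, 0.0, -1.0]]
wrist_force: [-0.1, -0.5, 2.3]
gripper_width: 0.3
to [510.  62. 160.] offset cm [-1.51  0.07  3.77] turn 0.0 now chest [-54.9   0.7 197.2] F [-0.1 -0.5  2.3] t 15.47 w 0.3
```

```bash
python3 -m handwheel '[{"fingers":1,"offset":[-0.45,0,0.95],"turn":0},{"fingers":1,"offset":[-0.85,0,1.85],"turn":0},{"fingers":1,"offset":[-1.2,0,2.8],"turn":0},{"fingers":1,"offset":[-1.5,0,3.75],"turn":0},{"fingers":1,"offset":[-1.7,0,4.7],"turn":0},{"fingers":1,"offset":[-1.9,0,5.7],"turn":0},{"fingers":1,"offset":[-2.05,0,6.5],"turn":0}]'
python3 -c "
from h import *
goto(-77,0,106)"
python3 -m handwheel '[{"fingers":1,"offset":[0,0,0.5],"turn":0},{"fingers":1,"offset":[0,0,1],"turn":0},{"fingers":1,"offset":[0,0,1.4],"turn":0}]'
```

```text
time_s: 16.35
position: [509.3, 57.1, 132.1]
eef_rot: [[-0.124, 0.992, -0.0], [0.992, 0.124, 0.0], [0.0, -0.0, -1.0]]
wrist_force: [0.5, 1.0, 1.0]
gripper_width: 0.0
to [510.  55. 106.] offset cm [-0.2   0.1   2.61] turn 0.0 now chest [-75.    0.9 132.1] F [0.5 1.  1. ] t 16.35 w 0.0
time_s: 16.73
position: [509.3, 57.2, 118.6]
eef_rot: [[-0.124, 0.992, -0.0], [0.992, 0.124, -0.0], [-0.0, -0.0, -1.0]]
wrist_force: [-0.3, -0.7, 0.5]
gripper_width: -0.2
```

```bash
python3 -m handwheel '[{"fingers":1,"offset":[0,0,0.4],"turn":0},{"fingers":1,"offset":[0,0,0.8],"turn":0}]'; python3 -m handwheel '[{"fingers":1,"offset":[0,0,0.15],"turn":0},{"fingers":1,"offset":[0,0,0.3],"turn":0}]'
```

```text
time_s: 16.98
position: [509.4, 57.2, 110.6]
eef_rot: [[-0.124, 0.992, 0.0], [0.992, 0.124, 0.0], [-0.0, 0.0, -1.0]]
wrist_force: [0.4, 0.3, 0.7]
gripper_width: 0.1
time_s: 17.23
position: [509.5, 57.2, 109.8]
eef_rot: [[-0.124, 0.992, -0.0], [0.992, 0.124, 0.0], [0.0, -0.0, -1.0]]
wrist_force: [-10.7, -1.1, 38.1]
gripper_width: -0.1
```

Hard stop at z = 109.8 (rim 103 + lid 6 = 109), so the lid is down. I lift off and check.

```bash
python3 -m handwheel '[{"fingers":1,"offset":[0,0,-0.5],"turn":0},{"fingers":1,"offset":[0,0,-4],"turn":0},{"fingers":1,"offset":[0,0,-10],"turn":0},{"fingers":1,"offset":[-6,0,-16],"turn":0},{"fingers":1,"offset":[-12,0,-20],"turn":0},{"fingers":1,"offset":[-18,0,-20],"turn":0},{"fingers":1,"offset":[-18,0,-20],"turn":0},{"fingers":1,"offset":[-18,0,-20],"turn":0}]'
python3 - <<'E'
from h import *
import cv2
v=np.load('v.npy')
print(np.round(here()))
a=cv2.cvtColor(r.get_image('wrist'),cv2.COLOR_RGB2BGR)
b=cv2.resize(cv2.cvtColor(r.get_image('scene'),cv2.COLOR_RGB2BGR)[190:350,210:410],(500,400),interpolation=cv2.INTER_CUBIC)
cv2.imwrite('pics/end.png',np.hstack([cv2.resize(a[:300,170:470],(300,400)),b]))
for c in('scene','top','wrist'):
  r.get_image(c)
  for n in('lid_edge','panel','beaker','spanner','column'): print(c,n,[(np.round(x['centre']).tolist(),round(x['score'],2)) for x in r.look_for(c,n)[:1]])
print('expected lid_edge',cw(v,[-125,0,109]),'panel',cw(v,[-116,0,70]))
P=[[-125,-102,109],[-125,102,109]]
print(np.round((proj('scene',cw(v,P))-[210,190])*2.5+[300,0]).tolist(), np.round((proj('wrist',cw(v,P))-[170,0])*[1,4/3]).tolist())
E
```

```text
time_s: 18.23
position: [531.9, -123.0, 308.1]
eef_rot: [[-0.121, 0.993, 0.001], [0.993, 0.121, -0.0], [-0.0, 0.001, -1.0]]
wrist_force: [-0.0, -0.1, -1.4]
gripper_width: -0.1
[-257.    1.  308.]
scene lid_edge [([515.0, 111.0, 110.0], 0.56)]
scene panel [([521.0, 18.0, 63.0], 0.78)]
scene beaker [([686.0, 166.0, 64.0], 0.57)]
scene spanner [([543.0, 65.0, 101.0], 0.71)]
scene column [([417.0, -104.0, 12.0], 0.81)]
top lid_edge [([500.0, 126.0, 108.0], 0.64)]
top panel []
top beaker [([686.0, 186.0, 42.0], 0.58)]
top spanner [([669.0, -12.0, 7.0], 0.58)]
top column []
wrist lid_edge [([515.0, 28.0, 114.0], 0.75)]
wrist panel []
wrist beaker []
wrist spanner [([663.0, -9.0, 10.0], 0.63)]
wrist column [([411.0, -90.0, 16.0], 0.98)]
expected lid_edge [[516.36635255   7.66127255 109.        ]] panel [[515.25671725  16.59260557  70.        ]]
[[599.0, 252.0], [449.0, 177.0]] [[271.0, 74.0], [25.0, 74.0]]
```

View pics/end.png

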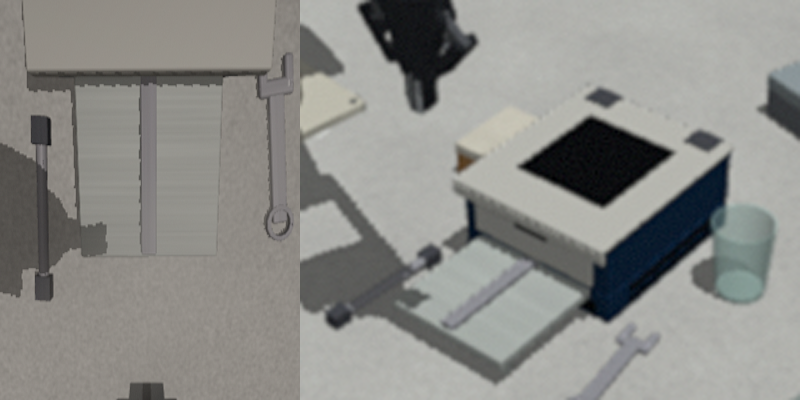

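The end view shows the lid flat on the rim: its corners at about (603,255) and (455,182) lie on or slightly below the predicted shut positions. The panel is home beneath it, the other things are in place, and the arm is clear.

```bash
python3 -c "
from bench import r
print(r.finish_job())"
```

```text
the job is handed in; nothing more can be done
None
```

The tray is home, the stay is broken and the lid is shut. I handed the job in at about 19 s of the 69 s allowed, and no verdict was reported.

- **Tray:** I pushed it with shut fingers at the panel's middle at about 4 N. It came to a firm stop at 19 N, which put the panel at about x = -116 mm, and it looked flush and square in the wrist picture.
- **Knee:** I pressed the pad along its arc, and it ended about 30 mm from where it started, well past straight.
- **Force spike:** At the end of the press the wrist force rose to about 100 N, under the 120 N limit, and I backed off at once. I don't know what the tool was bearing on. If it was the gripper's body on the lid, that could have passed the 40 N limit.
- **Lid:** I lowered it from behind at roughly 0.4 rad/s, with 1 to 6 N showing. It came to a hard stop at tip height 109.8 mm (109 expected), reading 38 N there.
- **Last checks:** The lid lies flat, with its front corners within about 2 pixels of where a shut lid should appear. The beaker, spanner and column showed no visible movement. I did not re-measure the carton, bottles or tip box, but the arm worked well away from them.
- **Disagreements:** The networks' reports for the lid edge varied by up to about 120 mm between cameras once it was shut. The scene camera also mistook part of the lid for the spanner. I went by the picture and the contact height instead.

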